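Check a tea tray for damp with a pinless meter

TASK

Check whether the wooden tray has dried out where the flask stood: pick up the damp meter by its black grip, lift it over, and lower it gently onto the pencilled cross in the flask's ring mark (the largest of the three), flat, centred on the cross and with its long side along the grain of the tray, letting the meter touch the tray nowhere else. Press lightly so that the sprung pad under it goes in about half way, neither still fully out nor pushed right in; hold it steady like that for two seconds for the reading, and finish still holding it there with the same light push. Leave the other tea things where they stand.

Things in the scene. Friction and masses are not known exactly. Their poses are not given: they have to be found in the camera images.
- meter: Hand-held pinless damp meter, loose, about 0.22 kg, 65 mm tall. Yellow housing 128 mm long (its x) by 62 mm wide (its y), 9 to 27 mm above the origin, with a black grip standing on it and a small display at the +x end (either end may point either way). Origin: centre of the pad's underside when the pad is fully out; z up out of the top. Starts lying upright on its pad on the laminate.
- meter_grip (a point): Where to hold the meter: in its black upright grip, 80 mm long (along the meter's x), 30 mm wide (y) with upright rubbery sides (a firm grip of 20 to 50 N does no harm), from 27 to 65 mm above the meter's origin. The point lies mid-width straight above the pad's centre, 48 mm above the meter's origin; axes as the meter's.
- pad_sole (a point): Centre of the underside of the meter's sprung sensing pad (grey rubber plate 70 x 46 mm under the middle of the housing, 9 mm proud of it). This is the face that goes on the cross; it moves with the pad.
- pad (a joint): How far the sprung pad is pushed into the meter, m: 0 fully out, 0.008 right in (stop). It starts to give at about 3.2 N and then needs 0.7 N more per mm (about 6 N half way, 8.8 N at the stop). The meter's own weight does not push it in.
- tray: Wooden serving tray 290 mm (its x) by 440 mm (its y, the long side), fixed: rubber feet keep it in place. The grain and the floor's plank seams run along its y. Origin: centre of its underside on the laminate; floor top 12 mm above the origin; long rims 44 mm high, short ends with hand slots 64 mm high, walls 10 mm thick.
- ring_flask: The dried ring mark left by the flask: dark ring 88 mm in diameter on the tray floor, the LARGEST of the three, with a pencilled cross (two 18 mm strokes) at its centre. Origin: the centre of the cross, on the tray floor. Any of three places along the tray's long side.
- ring_bowl: Look-alike ring mark 72 mm in diameter with a cross, left by the sugar bowl; not the one to check. Origin: its centre on the tray floor.
- ring_tumbler: Look-alike ring mark 56 mm in diameter with a cross, left by a tumbler; not the one to check. Origin: its centre on the tray floor.
- flask: Gold-coloured vacuum flask with a screw cap, 88 mm diameter, 243 mm tall, loose, to the right of the tray. Origin: centre of its underside. Leave alone.
- tumbler1: Glass tumbler, 68 mm rim diameter, 92 mm tall, loose, beyond the tray. Origin: centre of its underside. Leave alone.
- tumbler2: Glass tumbler like tumbler1. Leave alone.
- tumbler3: Glass tumbler like tumbler1. Leave alone.
- sugar_bowl: White ceramic sugar bowl with lid, 108 mm across, 103 mm tall, loose. Origin: centre of its underside. Leave alone.
- tea_caddy: Green square tea caddy 82 x 82 x 124 mm, loose. Origin: centre of its underside. Leave alone.
- tea_scoop: Steel tea scoop 140 mm long lying on the laminate, loose, beyond the tray. Leave alone.
There are look-alikes about, which are no part of the job. What is shaped like the meter but blue or turquoise is not meant.

How it is judged (in metres and radians):
On the way, in this order (a step that is already met when the one before it is completed fails the run):
1. the meter is gripped and lifted clear of the top (height (world z) of meter above 0.06 m and contact force between the fingers and meter above 1 N and z of the grasp point in the frame of meter between 0.03 and 0.078 m), for 0.2 s.
2. the meter is held flat on the cross of the flask's ring, along the grain, pad part way in, steady for two seconds (horizontal distance between pad_sole and ring_flask below 0.008 m and angle between meter's own z axis and vertical below 0.09 rad and angle between the x axis of meter and the y axis of tray, either way round below 0.15 rad and value of joint pad between 0.0012 and 0.0072 m and contact force between meter and tray between 2.5 and 12 N and linear speed of meter below 0.02 m/s and contact force between the fingers and meter above 1 N and z of the grasp point in the frame of meter between 0.03 and 0.078 m), for 2 s.
At the end, for the whole second after the job is handed in: The meter is still held by its grip between the fingers, its pad's centre within 8 mm of the cross in the flask's ring, flat within 5 degrees, its long side within 8.5 degrees of the tray's long side, the sprung pad 1.2 to 7.2 mm in, the push on the tray between 2.5 and 12 N, and still (all of step 2); the arm keeps its last pose, push and grip.
It fails at once if the meter presses on the tray by more than 16 N (contact force between meter and tray above 16 N).
It fails at once if the meter touches the tray (over 1 N) with its pad's centre more than 20 mm off the cross in the flask's ring (contact force between meter and tray above 1 N and horizontal distance between pad_sole and ring_flask above 0.02 m).
It fails at once if another tea thing is shifted by more than 15 mm or tipped (distance of any of flask, tumbler1, tumbler2, tumbler3, sugar_bowl, tea_caddy, tea_scoop from where it was at the start of the episode above 0.015 m or angle between any of flask, tumbler1, tumbler2, tumbler3, sugar_bowl, tea_caddy, tea_scoop's own z axis and vertical above 0.3 rad).
It also fails if it takes over 48 s, if anything falls off the work surface, if the arm or the gripper's body presses on something with over 40 N, if the wrist force passes 120 N, or if a joint passes its speed limit or range.

ROBOT

A 6-joint arm with a two-finger parallel gripper is mounted at the origin on the work surface. World frame = base frame: x ahead of the robot, y to its left, z up, the work surface at z = 0. Lengths are in m, angles in degrees, forces in N, time in s.
With the tool pointing down it reaches from about 0.375 to 0.9 m from the base axis. Payload 3.1 kg.
Tool frame: the origin (TCP) lies between the finger pads; the fingertips stand 11 mm ahead of it and the grasp point (between the pads) lies 8 mm behind it; z points along the fingers, y is the line along which they close (so a half turn about z gives the same grasp; the last joint's range is limited). The gripper opens to 87 mm and grips with 3 to 60 N. Pads are 19 mm wide; open, the fingers measure 117 mm over their backs; the gripper's body (75 mm by 190 mm) begins 51 mm behind the grasp point.
Start: joints at [-76.461, 30.224, 82.088, -0, 67.689, -10.227], TCP at [0.252, -0.572, 0.234] pointing down, gripper open.
Joint ranges: [-176.69, 176.69], [-43.24, 126.21], [12.49, 139.97], [-82, 262], [0, 151.66], [-163.58, 163.58]. Speed limits (degrees/s): [159.86, 159.86, 180, 180, 180, 180].

INTERFACE

Orientations are given as a 3x3 rotation matrix whose columns are the frame's x, y, z axes.
In Python, from rig import bot gives the robot as it stands.
- The arm moves only by the tool apply_moves, never from a script. Its argument "steps" is a list that holds one entry, the list of rows, each a list of 7 numbers: the shift along the tool's x, y, z in cm, then the turn, a rotation vector about the tool's x, y, z in degrees, then the gripper command: -1 is shut, 1 is fully open, values between are in proportion. In form: [[[dx, dy, dz, rx, ry, rz, jaw], ...]]. A call has 1 to 20 rows; each row is the pose to reach, as a shift and turn from the pose commanded when the call began, along the tool's axes at that moment; what a row does not reach only later rows make up. A row lasts 1/8 s, in which the tool goes at most 62.5 mm and 10.7 degrees, less where a joint would pass 70% of its speed; a pose out of reach is approached as far as the arm can. A call with a gripper value outside its range is refused whole. The fingers move at their own pace and stop on an object; the grip force is fixed at half the most. Time passes only in rows, so rows that repeat a pose let the fingers close. It gives the time, the measured TCP pose, the force, the opening and the grip force at its end, in the units of the state.
- bot.read_state(): the state, without advancing time (a new reading comes with each control period).
- bot.capture(name): name is "side" or "top" or "wrist"; returns the picture (420x560x3 uint8, blue, green, red); there is no depth.
- bot.camera_model(name): a dict with "intrinsics" (3x3 intrinsics, pixels), "R" (3x3) and "t" (3): a world point X has camera coordinates R X + t. Camera axes: x right, y down, z forward; pixel columns grow to the right and rows downward; lengths in m; the calibration is good to about 2 mm. A picture is of the moment at which its call begins: read the wrist's pose just before it. camera_model takes no time and is no camera call; for the wrist camera it gives the pose at the moment of the call.
- bot.hand_in(): hands the job in; it is judged then, once.
The state is a dict: "time_s": time; "joint_positions": joint angles; "qvel": joint speeds; "tau": joint torques, N m; "position": TCP position; "tcp_rot": TCP orientation; "force": force on the tool from outside, world axes, zero at the start; "moment": the same for the moment, N m; "opening": opening from 0.0 (shut) to 1.0 (fully open); "grasp_force": force on a finger pad.
Only numpy, scipy, OpenCV 4.12 (cv2) and the standard library are available. Lean on these libraries where they do the work, as an engineer would, in place of code of your own. Each camera call takes 0.05 s, during which the arm holds its last target. There are 200 camera calls.

## Working session

There is one attempt and no reset: what is moved stays moved. The work goes in short steps, Python scripts to look and compute and a tool call to move; the robot and the scene stay as the last step left them, time stands still between calls to the robot, and variables do not carry over. Pictures are saved under pics/ and viewed, at most 10 in all, crops included, and the job is handed in when it is done.

Besides the shell and the picture viewer there is one more tool, called after "Request:" as a command line: name --argument value ..., lists and objects as JSON in quotes. apply_moves: Moves the arm, as the interface text tells. Its arguments: {"type":"object","properties":{"steps":{"type":"array","items":{"type":"array","items":{"type":"array","items":{"type":"number"}}}}},"required":["steps"]}

```bash
mkdir -p pics
python3 - <<'E'
from rig import bot
import cv2
for n in ("top","side"):
    cv2.imwrite(f"pics/{n}0.png",bot.capture(n)); m=bot.camera_model(n); print(n,m)
s=bot.read_state();print(s)
E
```

```text
top {'intrinsics': array([[470.65323681,   0.        , 281.19513749],
       [  0.        , 470.65323681, 204.31214295],
       [  0.        ,   0.        ,   1.        ]]), 'R': array([[ 0.01130209, -0.99979711,  0.01667331],
       [-0.99292529, -0.01319235, -0.11800568],
       [ 0.11820169, -0.01522164, -0.99287293]]), 't': array([-0.0426173 ,  0.53654141,  1.5045769 ])}
side {'intrinsics': array([[423.63969975,   0.        , 277.56136917],
       [  0.        , 423.63969975, 204.05064997],
       [  0.        ,   0.        ,   1.        ]]), 'R': array([[-0.93763841, -0.34736075,  0.01321806],
       [-0.23910314,  0.61688209, -0.74985744],
       [ 0.25231706, -0.70625562, -0.66146739]]), 't': array([0.47184635, 0.19889035, 1.1946084 ])}
{'time_s': 0.1, 'joint_positions': array([-7.64595298e+01,  3.02753278e+01,  8.21475245e+01, -3.56765356e-03,
        6.76906192e+01, -1.02276067e+01]), 'qvel': array([-0.03546634, -0.13377067, -0.24004734, -0.12291659, -0.05962347,
        0.04848932]), 'tau': array([ 6.38766505e-05, -4.40985382e+01, -1.77150679e+01,  6.34062756e-02,
        5.34140377e-02, -5.24485245e-05]), 'position': array([ 0.25175449, -0.57136063,  0.23265981]), 'tcp_rot': array([[ 9.15174893e-01,  4.03056627e-01, -5.19692121e-04],
       [ 4.03056854e-01, -9.15172944e-01,  1.91191500e-03],
       [ 2.95001841e-04, -1.95920208e-03, -9.99998037e-01]]), 'force': array([ 0.30904299,  0.24770534, -0.70100794]), 'moment': array([0.00466081, 0.02591866, 0.00480769]), 'grasp_force': 0.0, 'opening': 1.0000918590460968}
```

View pics/top0.png

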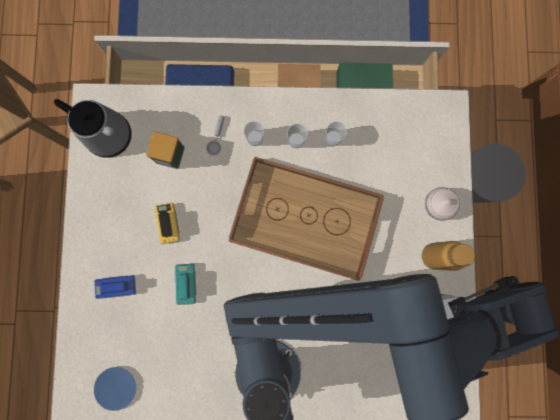

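View pics/side0.png

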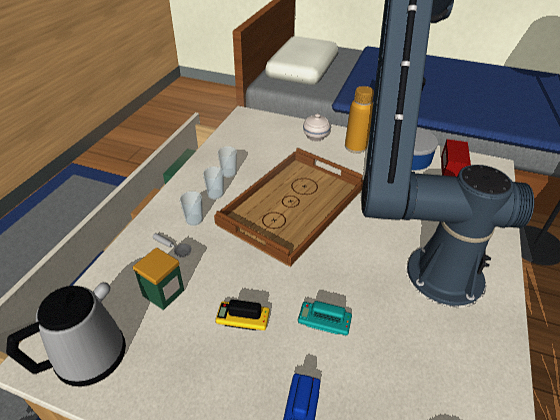

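The top view shows the yellow meter at about (167,223) and the tray rings at (277,209), (309,215) and (337,221). The last ring looks the largest. Next I measure all of these.

```bash
cat > h.py <<'E'
import numpy as np, cv2
from rig import bot
def ray(m,px,z):
    px=np.atleast_2d(px).astype(float); K,R,t=m["intrinsics"],m["R"],np.array(m["t"])
    d=(np.c_[px,np.ones(len(px))]@np.linalg.inv(K).T)@R
    c=-R.T@t
    return c+d*((z-c[2])/d[:,2])[:,None]
def big(mask):
    cs,_=cv2.findContours(mask,cv2.RETR_EXTERNAL,cv2.CHAIN_APPROX_NONE)
    return max(cs,key=cv2.contourArea)[:,0]
def rect(P):  # centre, size, long axis angle deg in world xy
    b=cv2.boxPoints(cv2.minAreaRect((P[:,:2]*1000).astype(np.float32)))
    e=[b[1]-b[0],b[2]-b[1]]; l=max(e,key=np.linalg.norm)
    return b.mean(0),[np.linalg.norm(v) for v in e],np.degrees(np.arctan2(l[1],l[0]))%180
E
python3 - <<'E'
from h import *
m=bot.camera_model("top"); im=cv2.imread("pics/top0.png"); hsv=cv2.cvtColor(im,cv2.COLOR_BGR2HSV)
roi=np.zeros(im.shape[:2],np.uint8); roi[190:260,140:200]=255
y=cv2.inRange(hsv,(20,120,100),(35,255,255))&roi
print("yellow",rect(ray(m,big(y),.027)))
k=cv2.inRange(hsv,(0,0,0),(179,255,50))&cv2.morphologyEx(y,cv2.MORPH_CLOSE,np.ones((15,15)))
print("grip",rect(ray(m,big(k),.065)))
# rings: dark on wood
g=cv2.cvtColor(im,cv2.COLOR_BGR2GRAY)
bh=cv2.morphologyEx(g,cv2.MORPH_BLACKHAT,np.ones((9,9)))
for (u,v) in [(277,209),(309,215),(337,221)]:
    r=np.zeros_like(g); cv2.circle(r,(u,v),17,255,-1)
    msk=((bh>25)*255).astype(np.uint8)&r
    p=np.argwhere(msk)[:,::-1]; P=ray(m,p,.012)[:,:2]
    d=np.hypot(*(p-[u,v]).T)
    o=P[d>7]
    A=np.c_[2*o,np.ones(len(o))]; s=np.linalg.lstsq(A,(o**2).sum(1),rcond=None)[0]
    print((u,v),len(o),"circle",s[:2],"diam",2*np.sqrt(s[2]+s[0]**2+s[1]**2),"cross",P[d<6].mean(0))
w=cv2.inRange(hsv,(5,70,30),(20,255,255)); w[:140]=0;w[290:]=0;w[:,:215]=0;w[:,395:]=0
c=big(w);print("tray",rect(ray(m,c,.05)),cv2.minAreaRect(c))
b=np.hstack([cv2.resize(im[180:270,130:220],None,fx=4,fy=4,interpolation=2),cv2.resize(im[180:270,260:370],None,fx=4,fy=4,interpolation=2)])
cv2.imwrite("pics/c1.png",b)
E
```

```text
yellow (array([471.79688, 335.09857], dtype=float32), [np.float32(59.437416), np.float32(124.57788)], np.float32(11.767778))
grip (array([469.09442, 331.85245], dtype=float32), [np.float32(24.8056), np.float32(75.673035)], np.float32(11.718635))
(277, 209) 126 circle [ 0.52658363 -0.01719646] diam 0.07681371741894057 cross [ 0.52302481 -0.02306455]
(309, 215) 107 circle [ 0.50144068 -0.13739269] diam 0.06615177811684957 cross [ 0.50617647 -0.12635085]
(337, 221) 134 circle [ 0.48634749 -0.21994533] diam 0.08762103945845749 cross [ 0.48600607 -0.21895836]
tray (array([ 493.0583 , -117.38789], dtype=float32), [np.float32(287.88354), np.float32(441.70523)], np.float32(73.9451)) ((306.59637451171875, 218.1789093017578), (138.40589904785156, 89.07784271240234), 16.699243545532227)
```

View pics/c1.png

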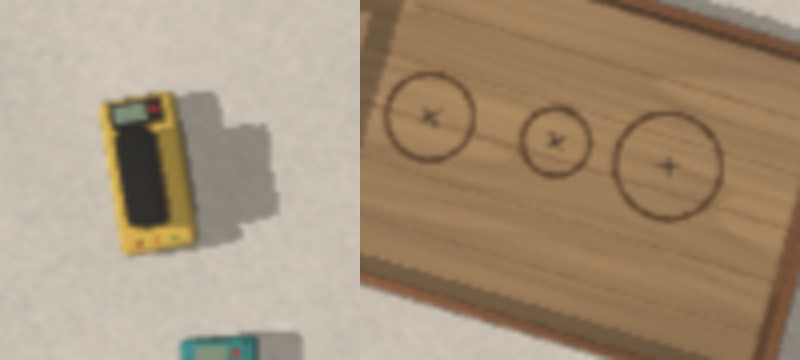

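The crop confirms the right-hand ring as the flask's: it fits 87.6 mm, centred at (0.486, -0.219). The meter is at about (0.470, 0.333) with a yaw of 11.7°. I'll lift clear of the flask, then go to hover over the meter.

Request:
apply_moves --steps '[[[0,0,-6,0,0,0,1],[0,0,-12,0,0,0,1],[0,0,-13,0,0,0,1],[41.7,-33.1,-13,0,0,0,1],[41.7,-33.1,-13,0,0,0,1],[41.7,-33.1,-13,0,0,0,1],[41.7,-33.1,-13,0,0,0,1],[41.7,-33.1,-13,0,0,0,1],[41.7,-33.1,-13,0,0,0,1],[41.7,-33.1,-13,0,0,0,1],[41.7,-33.1,-13,0,0,0,1],[41.7,-33.1,-13,0,0,0,1],[56.4,-73.9,1,0,0,12,1],[56.4,-73.9,1,0,0,12,1],[56.4,-73.9,1,0,0,12,1],[56.4,-73.9,1,0,0,12,1],[56.4,-73.9,1,0,0,12,1],[56.4,-73.9,1,0,0,12,1],[56.4,-73.9,1,0,0,12,1],[56.4,-73.9,1,0,0,12,1]]]'

```text
time_s: 2.6
position: [0.468, 0.3339, 0.2209]
tcp_rot: [[0.978, 0.207, -0.004], [0.207, -0.978, -0.002], [-0.005, 0.001, -1.0]]
force: [-0.3, -0.4, -0.3]
opening: 1.002
grasp_force: 0.0
```

Run:
```python
from h import *
m=bot.camera_model("wrist"); im=bot.capture("wrist"); cv2.imwrite("pics/w1.png",im)
s=bot.read_state(); print(s["position"],s["tcp_rot"].round(4))
hsv=cv2.cvtColor(im,cv2.COLOR_BGR2HSV)
y=cv2.inRange(hsv,(20,120,80),(35,255,255))
print("yellow",rect(ray(m,big(y),.027)))
k=cv2.inRange(hsv,(0,0,0),(179,255,60))&cv2.morphologyEx(y,cv2.MORPH_CLOSE,np.ones((61,61)))
for z in(.065,.05):print("grip",rect(ray(m,big(k),z)))
t=bot.capture("top"); im0=cv2.imread("pics/top0.png"); cv2.imwrite("pics/t1.png",t)
```

```text
[0.46806116 0.33503197 0.22074057] [[ 9.783e-01  2.074e-01 -4.200e-03]
 [ 2.074e-01 -9.783e-01 -1.000e-04]
 [-4.100e-03 -8.000e-04 -1.000e+00]]
yellow (array([474.57623, 339.14374], dtype=float32), [np.float32(59.085224), np.float32(125.03512)], np.float32(11.411014))
grip (array([470.97235, 337.26566], dtype=float32), [np.float32(30.379587), np.float32(79.7913)], np.float32(11.45135))
grip (array([467.02686, 336.51517], dtype=float32), [np.float32(31.864157), np.float32(83.69046)], np.float32(11.451383))
```

View pics/w1.png

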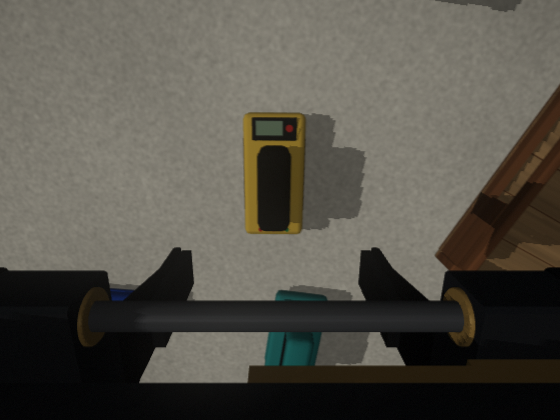

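The wrist view shows the meter at pixel (274,173), with the fingers clear on both sides. The grip outline measures 80 x 30 mm at z = 0.065, as it should, and is centred at (0.472, 0.337). I'll descend, grip and lift.

Request:
apply_moves --steps '[[[0.4,-0.1,5,0,0,0.4,1],[0.4,-0.1,10,0,0,0.4,1],[0.4,-0.1,14,0,0,0.4,1],[0.4,-0.1,16,0,0,0.4,1],[0.4,-0.1,17,0,0,0.4,1],[0.4,-0.1,17.6,0,0,0.4,1],[0.4,-0.1,17.6,0,0,0.4,1],[0.4,-0.1,17.6,0,0,0.4,-1],[0.4,-0.1,17.6,0,0,0.4,-1],[0.4,-0.1,17.6,0,0,0.4,-1],[0.4,-0.1,17.6,0,0,0.4,-1],[0.4,-0.1,17.6,0,0,0.4,-1],[0.4,-0.1,17.6,0,0,0.4,-1],[0.4,-0.1,17.6,0,0,0.4,-1],[0.4,-0.1,17.6,0,0,0.4,-1]]]'

```text
time_s: 4.58
position: [0.474, 0.3338, 0.0476]
tcp_rot: [[0.98, 0.197, 0.0], [0.197, -0.98, 0.001], [0.0, -0.0, -1.0]]
force: [-0.5, 1.2, 0.6]
opening: 0.344
grasp_force: 30.0
```

Gripped: opening 30 mm, force 30 N. I'll lift and look.

Request:
apply_moves --steps '[[[0,0,-3,0,0,0,-1],[0,0,-8,0,0,0,-1],[0,0,-14,0,0,0,-1],[0,0,-18,0,0,0,-1],[0,0,-20,0,0,0,-1],[0,0,-20,0,0,0,-1],[0,0,-20,0,0,0,-1],[0,0,-20,0,0,0,-1]]]'

```text
time_s: 5.58
position: [0.473, 0.3329, 0.2457]
tcp_rot: [[0.98, 0.197, -0.003], [0.197, -0.98, -0.002], [-0.004, 0.001, -1.0]]
force: [-0.8, -0.2, -1.9]
opening: 0.34
grasp_force: 30.0
```

Run:
```python
from h import *
s=bot.read_state();m=bot.camera_model("wrist"); im=bot.capture("wrist"); cv2.imwrite("pics/w2.png",im)
print(s["position"],s["tcp_rot"].round(4),s["force"],s["grasp_force"],s["opening"])
# camera pose in tool frame
R=m["R"];c=-R.T@m["t"];print("cam in tool",s["tcp_rot"].T@(c-s["position"]),(R@s["tcp_rot"]).round(3))
hsv=cv2.cvtColor(im,cv2.COLOR_BGR2HSV)
y=cv2.inRange(hsv,(20,120,60),(35,255,255)); b=big(y); zt=s["position"][2]+.008-.0556+.027
print("yellow",rect(ray(m,b,zt)),cv2.boundingRect(b))
print("tip in tool: ",)
```

```text
[0.4730003  0.33290921 0.24572264] [[ 9.804e-01  1.970e-01 -3.500e-03]
 [ 1.970e-01 -9.804e-01 -1.600e-03]
 [-3.700e-03  9.000e-04 -1.000e+00]] [-0.77281306 -0.23062532 -1.85296402] 29.993694364093244 0.3404362348971045
cam in tool [ 0.08511301 -0.00086107 -0.15136787] [[-0.     1.     0.   ]
 [-0.953 -0.    -0.304]
 [-0.304 -0.     0.953]]
yellow (array([502.27365, 339.82477], dtype=float32), [np.float32(59.732197), np.float32(70.00267)], np.float32(11.352716)) (216, 140, 120, 129)
tip in tool:
```

View pics/w2.png

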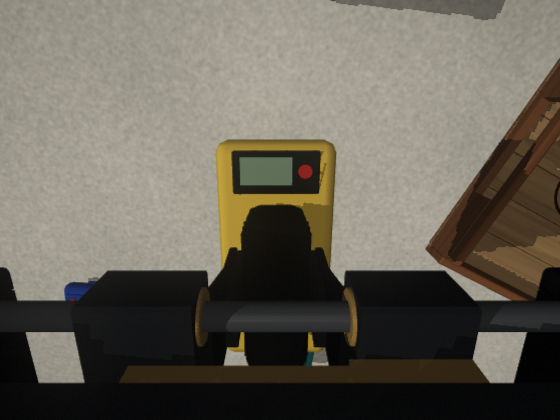

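The meter is held squarely. The housing's display end lies about 65 mm ahead of the TCP and should be 64, so the pad is under the TCP. Now I'll go high toward the ring, stopping about 9 cm short of it so the wrist camera sees it.

Request:
apply_moves --steps '[[[0,0,-4,0,0,0,-1],[0,2,-8,0,0,0,-1],[-1,6,-9.4,0,0,-6,-1],[-2.5,11,-9.4,0,0,-12,-1],[-3.6,16,-9.4,0,0,-18,-1],[-4.7,21,-9.4,0,0,-24,-1],[-5.8,26,-9.4,0,0,-30,-1],[-6.9,31,-9.4,0,0,-36,-1],[-8,36,-9.4,0,0,-42,-1],[-9.1,41,-9.4,0,0,-48,-1],[-10.2,46,-9.4,0,0,-54,-1],[-11.3,51,-9.4,0,0,-60,-1],[-12.4,56,-9.4,0,0,-62.5,-1],[-13.4,60,-9.4,0,0,-62.5,-1],[-13.8,62,-9.4,0,0,-62.5,-1],[-13.8,62.3,-9.4,0,0,-62.5,-1],[-13.8,62.3,-9.4,0,0,-62.5,-1],[-13.8,62.3,-9.4,0,0,-62.5,-1],[-13.8,62.3,-9.4,0,0,-62.5,-1],[-13.8,62.3,-9.4,0,0,-62.5,-1]]]'

```text
time_s: 8.12
position: [0.4616, -0.3039, 0.3418]
tcp_rot: [[0.277, 0.961, 0.0], [0.961, -0.277, -0.0], [-0.0, 0.0, -1.0]]
force: [0.4, 0.1, -3.0]
opening: 0.343
grasp_force: 30.0
```

Run:
```python
from h import *
s=bot.read_state();m=bot.camera_model("wrist"); im=bot.capture("wrist"); cv2.imwrite("pics/w3.png",im)
print(s["position"],s["tcp_rot"].round(4),s["force"],s["grasp_force"])
K=m["intrinsics"]; X=m["R"]@np.array([.486,-.219,.012])+m["t"]; print("ring px exp",(K@X/X[2])[:2])
```

```text
[ 0.46158765 -0.30387218  0.341761  ] [[ 2.770e-01  9.609e-01  2.000e-04]
 [ 9.609e-01 -2.770e-01 -1.000e-04]
 [-1.000e-04  2.000e-04 -1.000e+00]] [ 0.44991505  0.10103805 -3.04629006] 29.99359493376687
ring px exp [275.36255474  95.0334416 ]
```

View pics/w3.png

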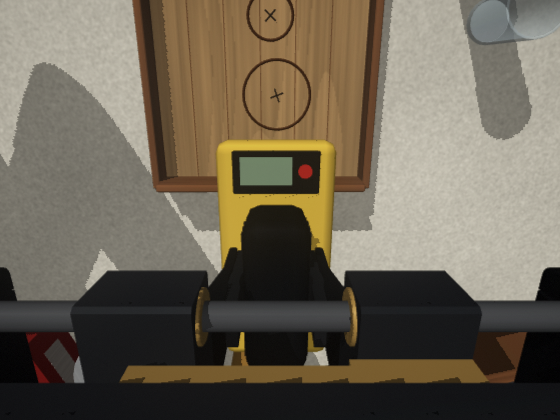

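The wrist view shows the flask ring at (277,95) with its cross, within about a pixel of where I predicted it. Next I refine the centre and the grain direction.

Run:
```python
from h import *
s=bot.read_state();m=bot.camera_model("wrist"); im=cv2.imread("pics/w3.png"); g=cv2.cvtColor(im,cv2.COLOR_BGR2GRAY)
bh=cv2.morphologyEx(g,cv2.MORPH_BLACKHAT,np.ones((9,9)))
p=np.argwhere(bh>45)[:,::-1]; d=np.hypot(*(p-[277,95]).T)
o=ray(m,p[(d>29)&(d<40)],.012)[:,:2]
q=np.linalg.lstsq(np.c_[2*o,np.ones(len(o))],(o**2).sum(1),rcond=None)[0]
c=q[:2];print(len(o),"ring",c,"diam",2*np.sqrt(q[2]+c@c))
x=p[d<9]; print("cross px",x.mean(0),(x.min(0)+x.max(0))/2,ray(m,x.mean(0),.012))
L=cv2.HoughLinesP(cv2.Canny(g[:185,165:360],20,60),1,np.pi/360,25,minLineLength=45,maxLineGap=6)[:,0].astype(float)
for l in L:
    a=ray(m,[[l[0]+165,l[1]],[l[2]+165,l[3]]],.012); v=a[1]-a[0]; print(l.astype(int),round(np.degrees(np.arctan2(v[1],v[0]))%180,2))
R=s["tcp_rot"]; pt=s["position"].copy(); pt[:2]+=R[:2,0]*.0005
dlt=np.r_[c,0]-np.r_[pt[:2],0]; print("tool shift cm",100*R.T@dlt)
```

```text
558 ring [ 0.48718345 -0.2195353 ] diam 0.08788763511168173
cross px [276.31111111  94.95555556] [276.  95.] [[ 0.48721485 -0.21943733  0.012     ]]
[  0  34  11 163] 73.72
[129  72 129  27] 74.82
[ 56   0  62 140] 73.93
[93  0 94 85] 73.77
[160 141 166   0] 73.92
[141  83 146   8] 71.37
[164 115 166  45] 74.89
[59  4 61 74] 73.14
[ 22   0  34 176] 73.86
[ 20   0  32 176] 73.76
[130 140 130  85] 74.87
[  2 176  52 176] 163.9
[ 96  47  97 139] 73.84
[158  86 161  10] 73.89
[169  62 171   1] 74.81
[ 56 140 159 140] 163.9
[ 74 157 127 157] 163.9
[ 68 150 153 150] 163.9
[ 43 172  46 114] 67.59
[174 108 177 157] 80.71
tool shift cm [ 8.78200764e+00  1.17683267e-01 -1.12815342e-05]
```

Run:
```python
from h import *
im=bot.capture("side"); m=bot.camera_model("side"); s=bot.read_state()
X=m["R"]@s["position"]+m["t"]; u,v=(m["intrinsics"]@X/X[2])[:2].astype(int);print(u,v)
cv2.imwrite("pics/s2.png",cv2.resize(im[max(0,v-70):v+80,u-90:u+90],None,fx=4,fy=4))
```

```text
326 88
```

View pics/s2.png

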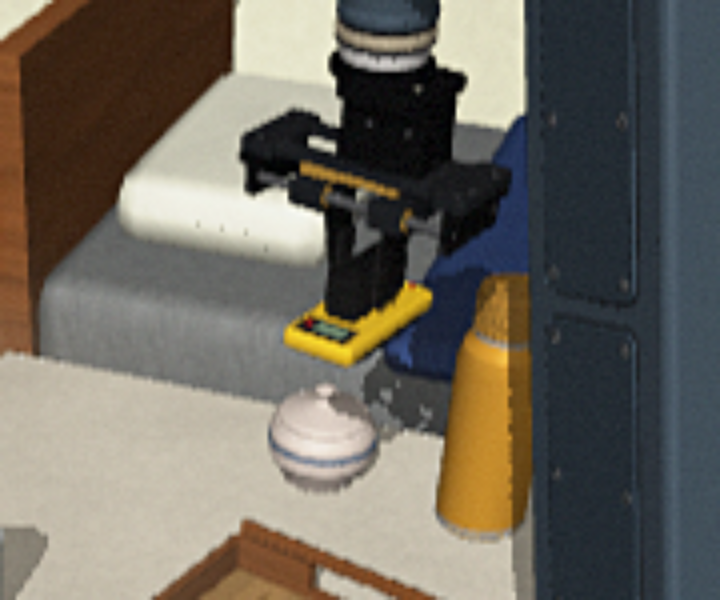

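The ring is centred at (0.4872, -0.2195), 87.9 mm across, and the grain runs at 73.9°. The tool is already along it. In the side view the meter looks level. I'll move over the cross and descend to just above it.

Request:
apply_moves --steps '[[[3,0.1,0,0,0,0,-1],[6,0.1,0,0,0,0,-1],[8.2,0.1,0,0,0,0,-1],[8.8,0.1,2,0,0,0,-1],[8.8,0.1,6,0,0,0,-1],[8.8,0.1,11,0,0,0,-1],[8.8,0.1,16,0,0,0,-1],[8.8,0.1,21,0,0,0,-1],[8.8,0.1,24,0,0,0,-1],[8.8,0.1,25.6,0,0,0,-1],[8.8,0.1,26.2,0,0,0,-1],[8.8,0.1,26.2,0,0,0,-1],[8.8,0.1,26.2,0,0,0,-1],[8.8,0.1,26.2,0,0,0,-1]]]'

```text
time_s: 9.98
position: [0.4874, -0.2206, 0.0806]
tcp_rot: [[0.278, 0.961, 0.002], [0.961, -0.278, -0.001], [-0.001, 0.002, -1.0]]
force: [-0.1, 0.1, -3.0]
opening: 0.344
grasp_force: 30.0
```

Run:
```python
from h import *
for i in range(3):
    im=bot.capture("side"); s=bot.read_state(); print(s["position"],s["force"])
R=s["tcp_rot"];print(R.round(4))
print("shift cm",100*R.T@(np.array([.4872,-.2195,.0596])-s["position"]-R[:,0]*.0005))
m=bot.camera_model("side");X=m["R"]@s["position"]+m["t"]; u,v=(m["intrinsics"]@X/X[2])[:2].astype(int)
cv2.imwrite("pics/s3.png",cv2.resize(im[max(0,v-70):v+70,u-80:u+80],None,fx=4,fy=4))
```

```text
[ 0.48730216 -0.22055949  0.08038446] [-0.62874953 -0.36759825 -2.63066179]
[ 0.48717867 -0.22045996  0.08021448] [-0.52182261  0.32986277 -3.32468313]
[ 0.48708626 -0.22040924  0.08005907] [-0.11221648  0.23551659 -2.23418958]
[[ 2.779e-01  9.606e-01  8.000e-04]
 [ 9.606e-01 -2.779e-01 -6.000e-04]
 [-3.000e-04  9.000e-04 -1.000e+00]]
shift cm [ 0.04115719 -0.01627222  2.04586378]
```

View pics/s3.png

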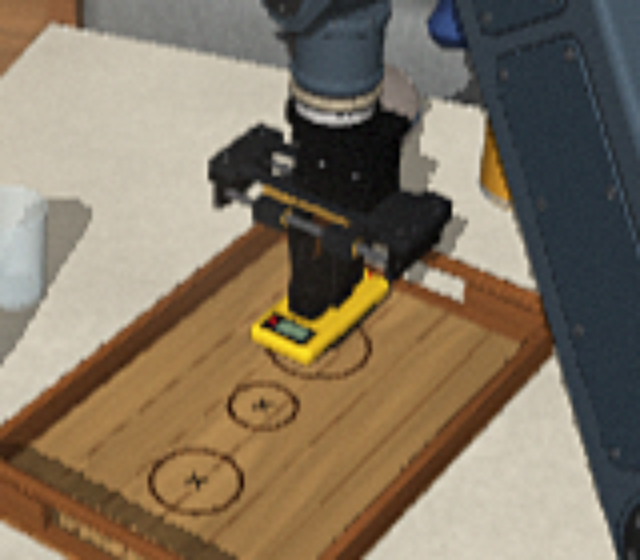

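The meter hangs about 20 mm over the flask ring, with nothing else near it. I'll descend gently, watching the force.

Request:
apply_moves --steps '[[[0,0,0.5,0,0,0,-1],[0,0,1,0,0,0,-1],[0,0,1.4,0,0,0,-1],[0,0,1.7,0,0,0,-1],[0,0,1.9,0,0,0,-1],[0,0,2.0,0,0,0,-1],[0,0,2.1,0,0,0,-1],[0,0,2.1,0,0,0,-1],[0,0,2.1,0,0,0,-1],[0,0,2.1,0,0,0,-1]]]'

```text
time_s: 11.38
position: [0.4868, -0.2202, 0.0587]
tcp_rot: [[0.278, 0.961, -0.0], [0.961, -0.278, 0.0], [-0.0, -0.0, -1.0]]
force: [-1.1, 0.3, 1.7]
opening: 0.343
grasp_force: 30.0
```

The push is about 4.4 N, matching contact at the predicted height. About 2 mm more.

Request:
apply_moves --steps '[[[0,0,0.1,0,0,0,-1],[0,0,0.2,0,0,0,-1],[0,0,0.25,0,0,0,-1],[0,0,0.25,0,0,0,-1],[0,0,0.25,0,0,0,-1],[0,0,0.25,0,0,0,-1],[0,0,0.25,0,0,0,-1],[0,0,0.25,0,0,0,-1]]]'

```text
time_s: 12.38
position: [0.4868, -0.2202, 0.056]
tcp_rot: [[0.278, 0.961, -0.0], [0.961, -0.278, 0.0], [0.0, -0.0, -1.0]]
force: [-1.9, 1.8, 3.3]
opening: 0.344
grasp_force: 30.0
```

Run:
```python
from h import *
f=[]
for i in range(8):
    im=bot.capture("side"); s=bot.read_state(); f.append(np.r_[s["position"],s["force"]])
print(np.array(f).round(4)); print(np.mean(f,0).round(4)); print(s["tcp_rot"].round(4),s["opening"])
```

```text
[[ 0.4868 -0.2202  0.0561 -1.7805  0.6881  3.6912]
 [ 0.4868 -0.2202  0.0561 -2.5115  1.3083  3.6367]
 [ 0.4868 -0.2202  0.056  -2.6863  0.5926  3.891 ]
 [ 0.4868 -0.2202  0.056  -0.7761  1.3623  2.824 ]
 [ 0.4868 -0.2202  0.0561 -1.3671  0.7123  4.0323]
 [ 0.4868 -0.2202  0.056  -2.0699 -0.5048  3.5889]
 [ 0.4868 -0.2202  0.056  -1.8406 -0.4616  4.2151]
 [ 0.4868 -0.2202  0.056  -1.6817  1.0613  3.347 ]]
[ 0.4868 -0.2202  0.056  -1.8392  0.5948  3.6533]
[[ 2.779e-01  9.606e-01 -1.000e-04]
 [ 9.606e-01 -2.779e-01  1.000e-04]
 [ 1.000e-04 -2.000e-04 -1.000e+00]] 0.3342138159807915
```

The push is about 6.3 N by force, and the pad is about 4 mm in by both force and geometry. I'll hold for the reading.

Request:
apply_moves --steps '[[[0,0,0,0,0,0,-1],[0,0,0,0,0,0,-1],[0,0,0,0,0,0,-1],[0,0,0,0,0,0,-1],[0,0,0,0,0,0,-1],[0,0,0,0,0,0,-1],[0,0,0,0,0,0,-1],[0,0,0,0,0,0,-1],[0,0,0,0,0,0,-1],[0,0,0,0,0,0,-1],[0,0,0,0,0,0,-1],[0,0,0,0,0,0,-1],[0,0,0,0,0,0,-1],[0,0,0,0,0,0,-1],[0,0,0,0,0,0,-1],[0,0,0,0,0,0,-1],[0,0,0,0,0,0,-1],[0,0,0,0,0,0,-1],[0,0,0,0,0,0,-1],[0,0,0,0,0,0,-1]]]'

```text
time_s: 15.28
position: [0.4868, -0.2202, 0.056]
tcp_rot: [[0.278, 0.961, -0.0], [0.961, -0.278, 0.0], [0.0, -0.0, -1.0]]
force: [-2.9, 0.6, 3.5]
opening: 0.342
grasp_force: 30.0
```

Run:
```python
from h import *
im=bot.capture("wrist"); m=bot.camera_model("wrist"); s=bot.read_state(); print(s["position"],s["force"],s["grasp_force"])
y=cv2.inRange(cv2.cvtColor(im,cv2.COLOR_BGR2HSV),(20,120,60),(35,255,255)); y[270:]=0
c,sz,a=rect(ray(m,big(y),.035)); R=s["tcp_rot"]
print(c,sz,a,"in tool",R[:2,:2].T@(c/1000-s["position"][:2]))
cv2.imwrite("pics/w4.png",im)
```

```text
[ 0.48681078 -0.22024355  0.05603531] [-3.39813064  0.56010664  3.52706387] 29.994344296865165
[ 495.43823 -191.30878] [np.float32(60.416317), np.float32(71.2555)] 73.86459 in tool [0.0301926  0.00024583]
```

View pics/w4.png

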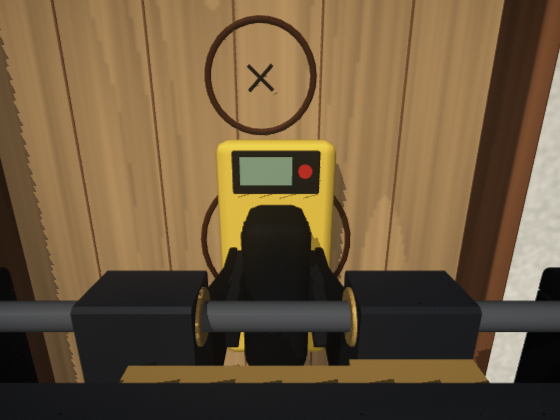

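The meter sits centred in the flask ring, along the grain. The ring shows evenly on both sides at columns about 203 and 350, with the meter at column 276. The push is steady, so I'm handing in.

```bash
python3 -c "
from rig import bot
print(bot.hand_in())"
```

```text
the job is handed in; nothing more can be done
None
```

I handed the job in with the meter still held on the flask ring's cross, flat, along the grain and pressed about 4 mm in (about 6 N), after holding steady there for over two seconds; the hand-in gave no verdict.

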